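Restock the laundry counter's lane rack behind the old stock

ROBOT

A 7-joint arm with a two-finger parallel gripper is mounted at the origin on the work surface. World frame = base frame: x ahead of the robot, y to its left, z up, the work surface at z = 0. Lengths are in m, angles in degrees, forces in N, time in s.
With the tool pointing down it reaches from about 0.425 to 0.875 m from the base axis. Payload 4.7 kg.
Tool frame: the origin (TCP) lies midway between the tips of the shut fingers; the grasp point (between the pads) lies 19 mm behind it (env.grip_point_offset is the distance from the TCP to the grasp point, in m); z points along the fingers, y is the line along which they close (so a half turn about z gives the same grasp; the last joint's range is limited). The gripper opens to 87 mm and grips with 3 to 60 N. Pads are 19 mm wide; open, the fingers measure 117 mm over their backs; the gripper's body (75 mm by 190 mm) begins 51 mm behind the grasp point.
Start: joints at [66.583, 18.392, -4.016, 83.108, 1.295, 78.541, -3.26], TCP at [0.267, -0.593, 0.223] pointing down, gripper open.
Joint ranges: [-163.93, 163.93], [-17.29, 119.83], [-79.2, 71.16], [3.27, 140.29], [-89.18, 269.18], [5.43, 117.66], [-154.24, 154.24]. Speed limits (degrees/s): [147.25, 147.25, 180, 180, 180, 180, 180].

INTERFACE

Orientations are given as [roll, pitch, yaw] about the fixed x, y, z axes, in that order (R = Rz(yaw) Ry(pitch) Rx(roll)).
In Python, from cell import env gives the robot as it stands.
- The arm moves only by the shell command python3 -m jog 'ROWS' [FORCE]. ROWS is JSON, a list of rows, each a list of 7 numbers: the shift along the tool's x, y, z in m, then the turn, a rotation vector about the tool's x, y, z in rad, then the finger opening in m, from 0 to 0.087. A call has 1 to 12 rows; each row shifts and turns the commanded pose from where the row before left it, along the tool's axes as they then stand; what a row does not reach is not made up. A row lasts 1/12 s, in which the tool goes at most 41.7 mm and 7.16 degrees, less where a joint would pass 70% of its speed; a pose out of reach is approached as far as the arm can. A call is refused whole if a number of a shift passes 0.0417 or a number of a turn 0.125, either way. A call with a gripper value outside its range is refused whole. The fingers move at their own pace and stop on an object; FORCE is the grip in N (left out, the last holds). Time passes only in rows, so rows that do not move let the fingers close. It gives the time, the measured TCP pose, the force, the opening and the grip force at its end, in the units of the state.
- env.get_obs(): the state, without advancing time (a new reading comes with each control period).
- env.read_camera(name): name is "scene" or "top" or "wrist"; returns the picture (480x640x3 uint8, blue, green, red); there is no depth.
- env.get_calibration(name): a dict with "fov_y" (degrees; the focal length in pixels is half the picture's height over the tangent of half this angle, whatever the lens; pixels are square), "cx", "cy" (the principal point, pixels), "k1" (the pictures are not rectified: a ray, as slopes to the right and down, at radius r is drawn at 1 + k1 r^2 times it, then the intrinsics apply), "pose" (4x4, takes a point from camera to world coordinates). Camera axes: x right, y up, looking along -z (the intrinsics and any distortion apply to the point x, -y, -z); pixel columns grow to the right and rows downward; lengths in m; the calibration is good to about 2 mm. A picture is of the moment at which its call begins: read the wrist's pose just before it. get_calibration takes no time and is no camera call; for the wrist camera it gives the pose at the moment of the call.
- env.sign_off(): hands the job in; it is judged then, once.
The state is a dict: "time_s": time; "qpos": joint angles; "joint_velocities": joint speeds; "effort": joint torques, N m; "tool_pos": TCP position; "tool_rot": TCP orientation; "force": force on the tool from outside, world axes, zero at the start; "wrist_torque": the same for the moment, N m; "grip_width": finger opening in m; "grasp_force": force on a finger pad.
Only numpy, scipy, OpenCV 4.12 (cv2) and the standard library are available. Lean on these libraries where they do the work, as an engineer would, in place of code of your own. Each camera call takes 0.05 s, during which the arm holds its last target. There are 200 camera calls.

TASK

Restock the self-service laundry counter: move the four new products from the cardboard tray into the grey lane rack, each standing upright on the lane floor in the free space directly behind (on the robot's side of) the old product of the same kind, so that the back row repeats the order of the front row. Set each one down gently, do not drop it, and leave the old products in the front row where they stand.

Things in the scene. Friction and masses are not known exactly. Their poses are not given: they have to be found in the camera images.
- rack: fixed grey lane rack 181 x 327 mm (x,y). Origin: centre of underside; +x front, -x rear (robot side). 4 lanes along x, centres y = -121.5, -40.5, 40.5, 121.5 mm, inside 78 mm wide, x -87.5 to 87.5, floor 6 mm up. Heights: sides, front 45 mm, lane walls 34, rear lip 16. Old stock at x about 51; x = -43 leaves finger room to old one. Yaw within 0.12 rad; left or right of the robot
- tray: fixed cardboard delivery tray, 86 mm (x) by 330 mm (y) by 45 mm high, walls 4 mm, with four pockets about 78 mm square in one row along its y, floor 4 mm above the counter. Origin: centre of its underside. It holds the four new products, in any order, one in each pocket
- new_can: new stock, in the tray at the start: aerosol-type can: plain aluminium cylinder 50 mm diameter with a paper band, shoulder at 115 mm height, then a white plastic cap 43 mm diameter and 30 mm tall with a slightly domed top; total height 145 mm. Origin: centre of its underside, z up; grip it from above by the cap or lid. Roughly 0.2 to 0.55 kg
- new_bottle: new stock, in the tray at the start: round white plastic bottle: body 60 mm diameter up to 90 mm, sloping shoulder up to 116 mm, then a grey cylindrical cap 30 mm diameter and 34 mm tall; total height 150 mm. Origin: centre of its underside, z up; grip it from above by the cap or lid. Roughly 0.2 to 0.55 kg
- new_flat: new stock, in the tray at the start: flat (rectangular) white plastic bottle: body 40 mm (its x) by 58 mm (its y), body and shoulder end at 108 mm, then a grey cylindrical cap 28 mm diameter and 32 mm tall in the middle; total height 140 mm. Origin: centre of its underside, z up; grip it from above by the cap or lid. Roughly 0.2 to 0.55 kg
- new_tub: new stock, in the tray at the start: straight white plastic tub: body 58 mm diameter, from 92 mm up a flat white screw lid 60 mm diameter and 26 mm tall; total height 118 mm, the lowest of the four. Origin: centre of its underside, z up; grip it from above by the cap or lid. Roughly 0.2 to 0.55 kg
- old_can: old stock, loose, standing at the front of one lane of the rack (any lane): same shape and size as new_can (145 mm high). Origin: centre of its underside, z up, x and y as the rack's to within 0.05 rad. Not to be handled
- old_bottle: old stock, loose, standing at the front of one lane of the rack (any lane): same shape and size as new_bottle (150 mm high). Origin: centre of its underside, z up, x and y as the rack's to within 0.05 rad. Not to be handled
- old_flat: old stock, loose, standing at the front of one lane of the rack (any lane): same shape and size as new_flat (140 mm high). Origin: centre of its underside, z up, x and y as the rack's to within 0.05 rad. Not to be handled
- old_tub: old stock, loose, standing at the front of one lane of the rack (any lane): same shape and size as new_tub (118 mm high). Origin: centre of its underside, z up, x and y as the rack's to within 0.05 rad. Not to be handled

How it is judged (in metres and radians):
At the end, for the whole second after the job is handed in: Each new product stands on the rack floor (tilt under 0.08 rad) in the lane of its old twin (within 40 mm sideways of it), its centre no further forward than 20 mm past the rack's middle, released and at rest; every old product upright, at rest, within 15 mm of its start (y of new_can in the frame of old_can between -0.04 and 0.04 m and x of new_can in the frame of rack between -0.0875 and 0.02 m and z of new_can in the frame of rack between 0.003 and 0.01 m and angle between each of new_can, old_can, new_bottle, old_bottle, new_flat, old_flat, new_tub, old_tub's own z axis and vertical below 0.08 rad and linear speed of each of new_can, old_can, new_bottle, old_bottle, new_flat, old_flat, new_tub, old_tub below 0.02 m/s and distance of each of old_can, old_bottle, old_flat, old_tub from where it was at the start of the episode below 0.015 m and y of new_bottle in the frame of old_bottle between -0.04 and 0.04 m and x of new_bottle in the frame of rack between -0.0875 and 0.02 m and z of new_bottle in the frame of rack between 0.003 and 0.01 m and y of new_flat in the frame of old_flat between -0.04 and 0.04 m and x of new_flat in the frame of rack between -0.0875 and 0.02 m and z of new_flat in the frame of rack between 0.003 and 0.01 m and y of new_tub in the frame of old_tub between -0.04 and 0.04 m and x of new_tub in the frame of rack between -0.0875 and 0.02 m and z of new_tub in the frame of rack between 0.003 and 0.01 m); the robot touches nothing.
It fails at once if a new product is dropped or slammed into the rack (faster than 0.6 m/s, as after a fall of more than 20 mm, within the last 40 mm above the lane floor) ((linear speed of new_can above 0.6 m/s and z of new_can in the frame of rack below 0.046 m and x of new_can in the frame of rack between -0.09 and 0.09 m and y of new_can in the frame of rack between -0.165 and 0.165 m) or (linear speed of new_bottle above 0.6 m/s and z of new_bottle in the frame of rack below 0.046 m and x of new_bottle in the frame of rack between -0.09 and 0.09 m and y of new_bottle in the frame of rack between -0.165 and 0.165 m) or (linear speed of new_flat above 0.6 m/s and z of new_flat in the frame of rack below 0.046 m and x of new_flat in the frame of rack between -0.09 and 0.09 m and y of new_flat in the frame of rack between -0.165 and 0.165 m) or (linear speed of new_tub above 0.6 m/s and z of new_tub in the frame of rack below 0.046 m and x of new_tub in the frame of rack between -0.09 and 0.09 m and y of new_tub in the frame of rack between -0.165 and 0.165 m)).
It fails at once if an old product is knocked (tipped by more than 20 degrees, or pushed 30 mm) (angle between any of old_can, old_bottle, old_flat, old_tub's own z axis and vertical above 0.35 rad or distance of any of old_can, old_bottle, old_flat, old_tub from where it was at the start of the episode above 0.03 m).
It also fails if it takes over 125 s, if anything falls off the work surface, if the arm or the gripper's body presses on something with over 40 N, if the wrist force passes 120 N, or if a joint passes its speed limit or range.

## Working session

There is one attempt and no reset: what is moved stays moved. The work goes in short steps, Python scripts to look and compute and a shell command to move; the robot and the scene stay as the last step left them, time stands still between calls to the robot, and variables do not carry over. Pictures are saved under pics/ and viewed, at most 14 in all, crops included, and the job is handed in when it is done.

```bash
mkdir -p pics; ls; python3 - <<'E'
from cell import env
import cv2
o=env.get_obs();print(o)
for n in("scene","top","wrist"):
    cv2.imwrite(f"pics/{n}0.png",env.read_camera(n));print(n,env.get_calibration(n))
E
```

```text
pics
{'time_s': 0.0, 'qpos': array([66.58363633, 18.43905845, -4.01581059, 83.17479112,  1.2968022 ,
       78.53948415, -3.26191502]), 'joint_velocities': array([ 0.04933274,  0.01995288, -0.08292007, -0.06276404, -0.03645428,
        0.05869136, -0.06370249]), 'effort': array([ 4.92234194e-04, -4.91289997e+01, -4.03542425e-01, -3.12525916e+01,
       -6.38807681e-02,  4.39524197e-02,  1.84379073e-04]), 'tool_pos': array([ 0.26642344, -0.59229274,  0.22146253]), 'tool_rot': array([-1.79892009e+02,  7.36147927e-03,  2.42248274e+01]), 'force': array([-0.255888  , -0.0607976 , -0.07565954]), 'wrist_torque': array([-0.00337338, -0.01656389,  0.04484504]), 'grasp_force': 0.0, 'grip_width': 0.0867254055244968}
scene {'fov_y': 55.84578950636396, 'cx': 310.63809275696195, 'cy': 231.6916507575035, 'k1': 0.038077194264572886, 'pose': array([[ 0.06497546, -0.86494275,  0.49764668,  0.96741156],
       [ 0.99785096,  0.05208664, -0.03975484, -0.03820979],
       [ 0.00846492,  0.49916031,  0.86646831,  0.71878563],
       [ 0.        ,  0.        ,  0.        ,  1.        ]])}
top {'fov_y': 43.13244247374155, 'cx': 324.3435661944056, 'cy': 239.9667544103562, 'k1': -0.21298088797794423, 'pose': array([[ 0.01119163,  0.99130927, -0.13107509,  0.38962184],
       [-0.9999309 ,  0.01062343, -0.00503338,  0.00373026],
       [-0.00359717,  0.13112237,  0.99135966,  1.35736685],
       [ 0.        ,  0.        ,  0.        ,  1.        ]])}
wrist {'fov_y': 63.211200462706365, 'cx': 315.56312515160374, 'cy': 241.9348270954931, 'k1': -0.029814226538733196, 'pose': array([[ 0.41005908,  0.88468651,  0.22176865,  0.32752349],
       [-0.91205683,  0.39827758,  0.09760796, -0.56586454],
       [-0.00197304, -0.24229064,  0.97020171,  0.38530222],
       [ 0.        ,  0.        ,  0.        ,  1.        ]])}
```

View pics/top0.png

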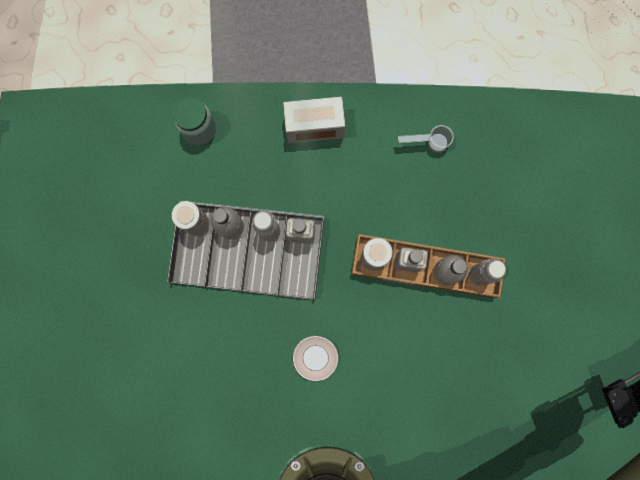

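View pics/scene0.png

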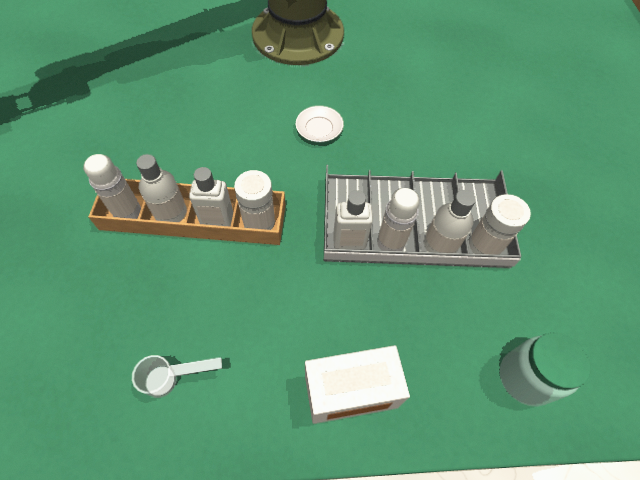

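Both rows are visible. In the top picture, the rack from left (+y) holds the old tub (186,215), bottle (221,215), can (263,221) and flat (298,228). The tray from left holds the new tub (377,253), flat (414,257), bottle (458,265) and can (496,269). I'll enlarge this for precise pixels.

```bash
python3 - <<'E'
import cv2
a=cv2.imread("pics/top0.png");s=cv2.imread("pics/scene0.png")
c=lambda im,x,y,w,h,k:cv2.resize(im[y:y+h,x:x+w],None,fx=k,fy=k,interpolation=cv2.INTER_CUBIC)
r=c(a,160,195,175,110,4.5); t=c(a,345,225,170,80,4.5)
import numpy as np
cv2.imwrite("pics/rk.png",r);cv2.imwrite("pics/tr.png",t)
E
```

```text
(no output)
```

View pics/rk.png

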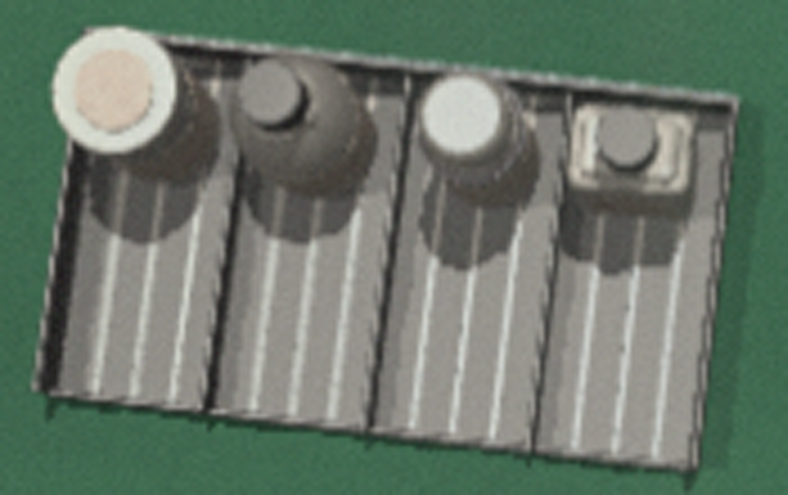

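View pics/tr.png

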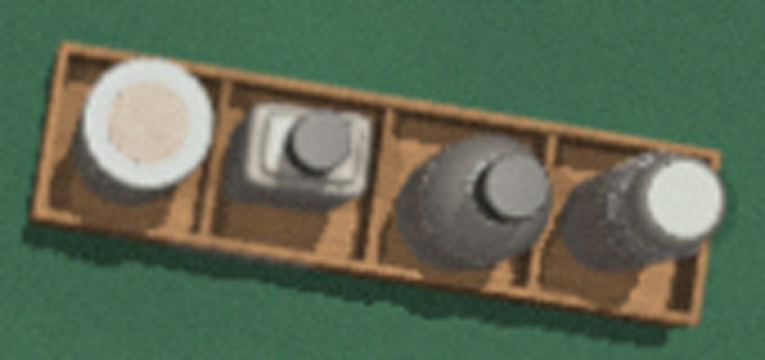

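The crops give cap centres and rack corners. Casting rays at the known heights next.

```bash
cat > h.py <<'E'
import numpy as np, cv2
from cell import env
def ray(n,px,cal=None):
    c=cal or env.get_calibration(n); f=240/np.tan(np.radians(c["fov_y"]/2))
    K=np.array([[f,0,c["cx"]],[0,f,c["cy"]],[0,0,1]])
    u=cv2.undistortPoints(np.array([[px]],float),K,np.array([c["k1"],0,0,0.]))[0,0]
    P=np.array(c["pose"]); return P[:3,3],P[:3,:3]@np.array([u[0],-u[1],-1])
def onz(n,px,z,cal=None):
    o,d=ray(n,px,cal); return (o+d*(z-o[2])/d[2])[:2]
E
python3 - <<'E'
from h import *
np.set_printoptions(precision=4,suppress=True)
R=lambda u,v:(160+u/4.5,195+v/4.5); T=lambda u,v:(345+u/4.5,225+v/4.5)
for k,p,z in [("otub",R(114,90),.124),("obot",R(273,91),.156),("ocan",R(461,114),.147),("oflat",R(627,137),.146),
 ("rFR",R(738,98),.045),("rRR",R(692,467),.045),("rRL",R(38,388),.045),("rFL",R(85,32),.045),
 ("ntub",T(148,123),.122),("nflat",T(320,138),.144),("nbot",T(515,185),.154),("ncan",T(684,198),.145),
 ("tFL",T(63,42),.045),("tFR",T(720,153),.045),("tRL",T(33,217),.045),("tRR",T(697,322),.045)]:
    print(k,onz("top",p,z))
# scene cross-check
for k,p,z in [("otub",(510,209),.124),("obot",(462,199),.156),("ocan",(405,199),.147),("oflat",(356,199),.146),("ntub",(254,184),.122),("nflat",(205,177),.144),("nbot",(148,164),.154),("ncan",(99,162),.145)]:
    print("scene",k,onz("scene",p,z))
E
```

```text
otub [0.6021 0.3006]
obot [0.5967 0.2199]
ocan [0.5884 0.1357]
oflat [0.5788 0.0607]
rFR [0.6144 0.0117]
rRR [0.4349 0.0318]
rRL [0.4681 0.3518]
rFL [0.6448 0.3357]
ntub [ 0.5286 -0.1   ]
nflat [ 0.5201 -0.1756]
nbot [ 0.4987 -0.2621]
ncan [ 0.4941 -0.3424]
tFL [ 0.5764 -0.0652]
tFR [ 0.5249 -0.3898]
tRL [ 0.4911 -0.0511]
tRR [ 0.4419 -0.3764]
scene otub [0.6038 0.3014]
scene obot [0.6015 0.2171]
scene ocan [0.5904 0.135 ]
scene oflat [0.5852 0.0608]
scene ntub [ 0.5304 -0.0964]
scene nflat [ 0.5287 -0.1706]
scene nbot [ 0.5062 -0.2575]
scene ncan [ 0.4909 -0.3376]
```

```bash
cat >> h.py <<'E'
def go(x,y,z):
    from scipy.spatial.transform import Rotation as Ro
    o=env.get_obs(); M=Ro.from_euler('xyz',o["tool_rot"],degrees=True).as_matrix()
    d=M.T@(np.array([x,y,z])-o["tool_pos"])
    print("at",o["tool_pos"].round(4),o["tool_rot"].round(2),"t",round(o["time_s"],2),"tool shift mm",(d*1e3).round(1))
E
python3 -m jog '[[0,0,-0.01,0,0,-0.105,0.087],[0,0,-0.01,0,0,-0.105,0.087],[0,0,-0.01,0,0,-0.105,0.087],[0,0,-0.01,0,0,-0.105,0.087],[0,0,-0.01,0,0,-0.105,0.087],[0,0,-0.01,0,0,-0.105,0.087],[0,0,-0.01,0,0,-0.105,0.087],[0,0,-0.01,0,0,-0.105,0.087],[0,0,0,0,0,-0.105,0.087],[0,0,0,0,0,-0.105,0.087],[0,0,0,0,0,0,0.087],[0,0,0,0,0,0,0.087]]'
python3 -c "
from h import *
go(.5286,-.1,.30)"
```

```text
time_s: 1.15
tool_pos: [0.2665, -0.5927, 0.3021]
tool_rot: [-180.0, -0.0, 84.2]
force: [0.6, 0.1, -0.7]
grip_width: 0.0868
grasp_force: 0.0
at [ 0.2665 -0.5927  0.3021] [-1.7998e+02 -4.0000e-02  8.4210e+01] t 1.15 tool shift mm [516.6 211.1   2.4]
```

```bash
python3 -m jog '[[0.034,0.014,0,0,0,0,0.087],[0.034,0.014,0,0,0,0,0.087],[0.034,0.014,0,0,0,0,0.087],[0.034,0.014,0,0,0,0,0.087],[0.034,0.014,0,0,0,0,0.087],[0.034,0.014,0,0,0,0,0.087],[0.034,0.014,0,0,0,0,0.087],[0.034,0.014,0,0,0,0,0.087],[0.034,0.014,0,0,0,0,0.087],[0.034,0.014,0,0,0,0,0.087],[0.034,0.014,0,0,0,0,0.087],[0,0,0,0,0,0,0.087]]'
python3 - <<'E'
from h import *
go(.5286,-.1,.15)
import pickle
pickle.dump(env.get_calibration("wrist"),open("wcal.pkl","wb"))
cv2.imwrite("pics/w1.png",env.read_camera("wrist"))
E
```

```text
time_s: 2.15
tool_pos: [0.4605, -0.2266, 0.303]
tool_rot: [179.9, -0.2, 84.9]
force: [0.9, 0.3, 0.5]
grip_width: 0.0871
grasp_force: 0.0
at [ 0.4605 -0.2266  0.303 ] [179.87  -0.19  84.95] t 2.15 tool shift mm [131.6  56.3 153.6]
```

View pics/w1.png

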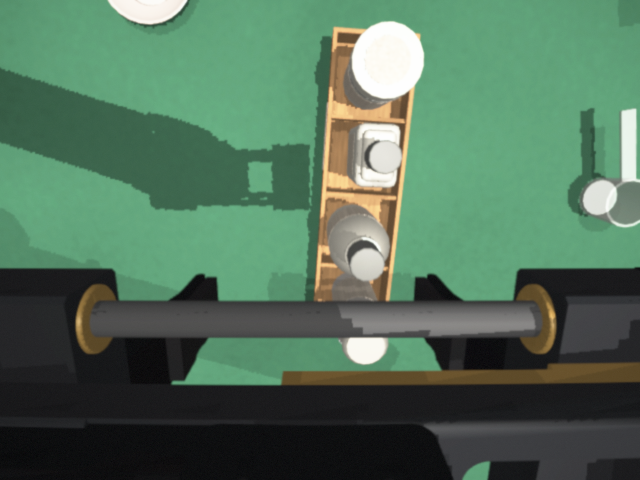

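The wrist picture shows the tub lid centre at (388,61), the flat cap at (383,157), the bottle cap at (366,263), and the can partly hidden at (365,347).

```bash
python3 - <<'E'
from h import *
import pickle
c=pickle.load(open("wcal.pkl","rb"))
for k,p,z in [("tub",(388,61),.122),("flat",(383,157),.144),("bot",(366,263),.154),("can",(365,345),.145)]: print(k,onz("wrist",p,z,c))
go(.5286,-.1,.15)
E
```

```text
tub [ 0.5330463  -0.09882401]
flat [ 0.52127572 -0.17509887]
bot [ 0.50119387 -0.26031999]
can [ 0.49687252 -0.34105449]
at [ 0.4587 -0.2308  0.3028] [ 1.7995e+02 -4.0000e-02  8.4740e+01] t 2.2 tool shift mm [136.5  57.5 153. ]
```

```bash
python3 -m jog '[[0.025,0.01,0,0,0,0,0.087],[0.03,0.013,0,0,0,0,0.087],[0.03,0.013,0,0,0,0,0.087],[0.03,0.013,0.01,0,0,0,0.087],[0.022,0.01,0.025,0,0,0,0.087],[0,0,0.025,0,0,0,0.087],[0,0,0.025,0,0,0,0.087],[0,0,0.025,0,0,0,0.087],[0,0,0.01,0,0,0,0.087],[0,0,0,0,0,0,0.087],[0,0,0,0,0,0,0.087],[0,0,0,0,0,0,0.087]]' 25
python3 -c "
from h import *
go(.530,-.0995,.095)"
```

```text
time_s: 3.2
tool_pos: [0.5296, -0.1057, 0.1842]
tool_rot: [179.9, 0.0, 84.3]
force: [-0.2, -0.2, -0.0]
grip_width: 0.087
grasp_force: 0.0
at [ 0.5296 -0.1057  0.1842] [1.7986e+02 3.0000e-02 8.4310e+01] t 3.2 tool shift mm [ 6.3 -0.5 89.2]
```

```bash
python3 -m jog '[[0.003,0,0.01,0,0,0,0.087],[0.003,0,0.015,0,0,0,0.087],[0,0,0.015,0,0,0,0.087],[0,0,0.015,0,0,0,0.087],[0,0,0.015,0,0,0,0.087],[0,0,0.01,0,0,0,0.087],[0,0,0.009,0,0,0,0.087],[0,0,0,0,0,0,0.087],[0,0,0,0,0,0,0.087],[0,0,0,0,0,0,0.087]]' 25
python3 -m jog '[[0,0,0,0,0,0,0.05],[0,0,0,0,0,0,0.05],[0,0,0,0,0,0,0.05],[0,0,0,0,0,0,0.05],[0,0,0,0,0,0,0.05],[0,0,0,0,0,0,0.05],[0,0,0,0,0,0,0.05],[0,0,0,0,0,0,0.05],[0,0,0,0,0,0,0.05],[0,0,0,0,0,0,0.05]]' 30
python3 -c "
from h import *
go(.530,-.0995,.25)"
```

```text
time_s: 4.03
tool_pos: [0.5299, -0.0992, 0.0944]
tool_rot: [179.9, 0.0, 84.4]
force: [-0.8, -0.3, 0.8]
grip_width: 0.0874
grasp_force: 0.0
time_s: 4.87
tool_pos: [0.5299, -0.0992, 0.0939]
tool_rot: [179.9, 0.0, 84.4]
force: [2.4, 0.3, 1.5]
grip_width: 0.0594
grasp_force: 30.0
at [ 0.5299 -0.0992  0.0939] [1.7991e+02 1.0000e-02 8.4390e+01] t 4.87 tool shift mm [  -0.3    0.3 -156.1]
```

```bash
python3 -m jog '[[0,0,-0.005,0,0,0,0.05],[0,0,-0.01,0,0,0,0.05],[0,0,-0.015,0,0,0,0.05],[0,0,-0.02,0,0,0,0.05],[0,0,-0.02,0,0,0,0.05],[0,0,-0.02,0,0,0,0.05],[0,0,-0.01,0,0,0,0.05],[0,0,0,0,0,0,0.05],[0,0,0,0,0,0,0.05]]' 30
python3 -c "
from h import *
go(.508,.308,.096)"
```

```text
time_s: 5.62
tool_pos: [0.5288, -0.0991, 0.1932]
tool_rot: [-180.0, 0.0, 84.4]
force: [0.4, -0.2, -3.9]
grip_width: 0.0595
grasp_force: 30.0
at [ 0.5288 -0.0991  0.1932] [-1.7996e+02  2.0000e-02  8.4380e+01] t 5.62 tool shift mm [403.1 -60.5  97.2]
```

```bash
python3 -m jog '[[0.005,-0.01,0,0,0,0,0.05],[0.01,-0.015,0,0,0,0,0.05],[0.015,-0.02,0,0,0,0,0.05],[0.02,-0.015,0,0,0,0,0.05],[0.025,0,0,0,0,0,0.05],[0.025,0,0,0,0,0,0.05],[0.025,0,0,0,0,0,0.05],[0.025,0,0,0,0,0,0.05],[0.025,0,0,0,0,0,0.05],[0.025,0,0,0,0,0,0.05],[0.025,0,0,0,0,0,0.05],[0.025,0,0,0,0,0,0.05]]' 30
python3 -m jog '[[0.025,0,0,0,0,0,0.05],[0.025,0,0,0,0,0,0.05],[0.025,0,0,0,0,0,0.05],[0.025,0,0,0,0,0,0.05],[0.02,0,0,0,0,0,0.05],[0.015,0,0,0,0,0,0.05],[0.01,0,0,0,0,0,0.05],[0.005,0,0,0,0,0,0.05],[0,0,0,0,0,0,0.05],[0,0,0,0,0,0,0.05],[0,0,0,0,0,0,0.05]]' 30
python3 -c "
from h import *
go(.508,.308,.096)"
```

```text
time_s: 6.62
tool_pos: [0.492, 0.1565, 0.1919]
tool_rot: [-179.8, 0.1, 84.4]
force: [0.3, 0.1, -4.1]
grip_width: 0.0592
grasp_force: 30.0
time_s: 7.53
tool_pos: [0.5088, 0.3032, 0.1932]
tool_rot: [-180.0, 0.1, 84.3]
force: [0.6, -0.8, -3.2]
grip_width: 0.0593
grasp_force: 30.0
at [0.5088 0.3032 0.1932] [-1.7999e+02  1.0000e-01  8.4290e+01] t 7.53 tool shift mm [ 4.8 -1.3 97.2]
```

```bash
python3 -m jog '[[0.002,-0.001,0.01,0,0,0,0.05],[0.002,0,0.015,0,0,0,0.05],[0,0,0.015,0,0,0,0.05],[0,0,0.015,0,0,0,0.05],[0,0,0.015,0,0,0,0.05],[0,0,0.01,0,0,0,0.05],[0,0,0.008,0,0,0,0.05],[0,0,0.004,0,0,0,0.05],[0,0,0.002,0,0,0,0.05],[0,0,0.001,0,0,0,0.05],[0,0,0,0,0,0,0.05],[0,0,0,0,0,0,0.05]]' 30
python3 -c "
from h import *
go(.508,.308,.096)"
```

```text
time_s: 8.53
tool_pos: [0.5084, 0.3092, 0.0992]
tool_rot: [179.9, -0.0, 84.4]
force: [-0.1, 0.0, -3.8]
grip_width: 0.0595
grasp_force: 30.0
at [0.5084 0.3092 0.0992] [ 1.7995e+02 -3.0000e-02  8.4380e+01] t 8.53 tool shift mm [-1.2 -0.3  3.1]
```

Lower the last 3 mm, check for contact, then open to 72 mm only.

```bash
python3 -m jog '[[0,0,0.001,0,0,0,0.05],[0,0,0.001,0,0,0,0.05],[0,0,0.0005,0,0,0,0.05],[0,0,0.0005,0,0,0,0.05],[0,0,0,0,0,0,0.05],[0,0,0,0,0,0,0.05]]' 30
```

```text
time_s: 9.03
tool_pos: [0.5082, 0.3091, 0.096]
tool_rot: [180.0, -0.0, 84.4]
force: [-0.0, -0.1, -0.8]
grip_width: 0.0589
grasp_force: 30.0
```

Force is off the tool: the tub stands on the floor. Opening and rising.

```bash
python3 -m jog '[[0,0,0,0,0,0,0.064],[0,0,0,0,0,0,0.068],[0,0,0,0,0,0,0.072],[0,0,0,0,0,0,0.072],[0,0,0,0,0,0,0.072],[0,0,-0.005,0,0,0,0.072],[0,0,-0.01,0,0,0,0.072],[0,0,-0.02,0,0,0,0.072],[0,0,-0.03,0,0,0,0.072],[0,0,-0.03,0,0,0,0.072],[0,0,-0.03,0,0,0,0.072],[0,0,0,0,0,0,0.072]]' 25
python3 -c "
from h import *
go(.520,-.1755,.116)"
```

```text
time_s: 10.03
tool_pos: [0.5105, 0.3117, 0.2281]
tool_rot: [179.5, -0.4, 84.4]
force: [0.2, 0.8, 0.8]
grip_width: 0.0719
grasp_force: 0.0
at [0.5105 0.3117 0.2281] [179.47  -0.35  84.4 ] t 10.03 tool shift mm [-484.6   56.   109.6]
```

```bash
python3 -m jog '[[-0.02,0,0,0,0,0,0.072],[-0.03,0,0,0,0,0,0.072],[-0.03,0,0,0,0,0,0.072],[-0.03,0,0,0,0,0,0.072],[-0.03,0,0,0,0,0,0.072],[-0.03,0,0,0,0,0,0.072],[-0.03,0,0,0,0,0,0.072],[-0.03,0,0,0,0,0,0.072],[-0.03,0,0,0,0,0,0.072],[-0.03,0,0,0,0,0,0.072],[-0.03,0,0,0,0,0,0.072],[-0.03,0.01,0,0,0,0,0.072]]'
python3 -m jog '[[-0.03,0.01,0,0,0,0,0.072],[-0.03,0.01,0,0,0,0,0.072],[-0.03,0.01,0,0,0,0,0.072],[-0.025,0.01,0,0,0,0,0.072],[-0.015,0.005,0,0,0,0,0.072],[0,0,0,0,0,0,0.072],[0,0,0,0,0,0,0.072],[0,0,0,0,0,0,0.072]]'
python3 -c "
from h import *
go(.520,-.1755,.116)"
```

```text
time_s: 11.03
tool_pos: [0.4826, -0.0414, 0.2214]
tool_rot: [180.0, 0.1, 84.4]
force: [1.6, 1.3, -0.1]
grip_width: 0.072
grasp_force: 0.0
time_s: 11.7
tool_pos: [0.5159, -0.172, 0.2208]
tool_rot: [-180.0, -0.1, 84.5]
force: [-0.2, 1.1, -0.3]
grip_width: 0.0721
grasp_force: 0.0
at [ 0.5159 -0.172   0.2208] [-1.800e+02 -5.000e-02  8.452e+01] t 11.7 tool shift mm [ -3.2   4.4 104.8]
```

```bash
python3 -m jog '[[-0.003,0.004,0.01,0,0,0,0.072],[0,0,0.015,0,0,0,0.072],[0,0,0.015,0,0,0,0.072],[0,0,0.015,0,0,0,0.072],[0,0,0.015,0,0,0,0.072],[0,0,0.015,0,0,0,0.072],[0,0,0.01,0,0,0,0.072],[0,0,0.009,0,0,0,0.072],[0,0,0,0,0,0,0.072],[0,0,0,0,0,0,0.072],[0,0,0,0,0,0,0.072]]'
python3 -m jog '[[0,0,0,0,0,0,0.02],[0,0,0,0,0,0,0.02],[0,0,0,0,0,0,0.02],[0,0,0,0,0,0,0.02],[0,0,0,0,0,0,0.02],[0,0,0,0,0,0,0.02],[0,0,0,0,0,0,0.02],[0,0,0,0,0,0,0.02],[0,0,0,0,0,0,0.02],[0,0,0,0,0,0,0.02],[0,0,0,0,0,0,0.02],[0,0,0,0,0,0,0.02]]' 30
python3 -c "
from h import *
go(.4836,.0664,.118)"
```

```text
time_s: 12.62
tool_pos: [0.5202, -0.1775, 0.1173]
tool_rot: [179.9, 0.0, 84.4]
force: [-1.4, 0.6, 0.8]
grip_width: 0.0717
grasp_force: 0.0
time_s: 13.62
tool_pos: [0.5197, -0.1775, 0.1166]
tool_rot: [180.0, 0.0, 84.4]
force: [0.7, 0.3, 0.4]
grip_width: 0.0277
grasp_force: 30.0
at [ 0.5197 -0.1775  0.1166] [179.98   0.    84.39] t 13.62 tool shift mm [239.2 -59.8  -1.4]
```

```bash
python3 -m jog '[[0,0,-0.005,0,0,0,0.02],[0,0,-0.01,0,0,0,0.02],[0,0,-0.015,0,0,0,0.02],[0,0,-0.02,0,0,0,0.02],[0,0,-0.02,0,0,0,0.02],[0,0,-0.02,0,0,0,0.02],[0,-0.01,-0.01,0,0,0,0.02],[0.005,-0.015,0,0,0,0,0.02],[0.015,-0.015,0,0,0,0,0.02],[0.02,-0.015,0,0,0,0,0.02],[0.025,-0.005,0,0,0,0,0.02],[0.025,0,0,0,0,0,0.02]]' 30
python3 -m jog '[[0.025,0,0,0,0,0,0.02],[0.025,0,0,0,0,0,0.02],[0.025,0,0,0,0,0,0.02],[0.025,0,0,0,0,0,0.02],[0.02,0,0,0,0,0,0.02],[0.015,0,0,0,0,0,0.02],[0.01,0,0,0,0,0,0.02],[0.003,0,0,0,0,0,0.02],[0,0,0,0,0,0,0.02],[0,0,0,0,0,0,0.02],[0,0,0,0,0,0,0.02]]' 30
python3 -c "
from h import *
go(.4836,.0664,.1186)"
```

```text
time_s: 14.62
tool_pos: [0.4668, -0.0816, 0.2169]
tool_rot: [-179.9, 0.1, 84.3]
force: [1.1, -0.5, -2.7]
grip_width: 0.027
grasp_force: 29.9
time_s: 15.53
tool_pos: [0.483, 0.0637, 0.2164]
tool_rot: [-180.0, 0.0, 84.3]
force: [0.3, -1.0, -3.6]
grip_width: 0.0273
grasp_force: 29.9
at [0.483  0.0637 0.2164] [-1.7998e+02  5.0000e-02  8.4270e+01] t 15.53 tool shift mm [ 2.9  0.3 97.8]
```

```bash
python3 -m jog '[[0.002,0,0.01,0,0,0,0.02],[0,0,0.015,0,0,0,0.02],[0,0,0.015,0,0,0,0.02],[0,0,0.015,0,0,0,0.02],[0,0,0.015,0,0,0,0.02],[0,0,0.01,0,0,0,0.02],[0,0,0.008,0,0,0,0.02],[0,0,0.004,0,0,0,0.02],[0,0,0.002,0,0,0,0.02],[0,0,0.001,0,0,0,0.02],[0,0,0,0,0,0,0.02],[0,0,0,0,0,0,0.02]]' 30
python3 -c "
from h import *
go(.4836,.0664,.1186)"
```

```text
time_s: 16.53
tool_pos: [0.4838, 0.0673, 0.1221]
tool_rot: [179.9, 0.0, 84.4]
force: [-0.2, -1.4, -2.7]
grip_width: 0.0273
grasp_force: 29.9
at [0.4838 0.0673 0.1221] [179.93   0.    84.39] t 16.53 tool shift mm [-0.9 -0.1  3.5]
```

```bash
python3 -m jog '[[0,0,0.001,0,0,0,0.02],[0,0,0.001,0,0,0,0.02],[0,0,0.001,0,0,0,0.02],[0,0,0.0005,0,0,0,0.02],[0,0,0,0,0,0,0.02],[0,0,0,0,0,0,0.02],[0,0,0,0,0,0,0.02]]' 30
```

```text
time_s: 17.12
tool_pos: [0.4837, 0.0672, 0.1185]
tool_rot: [180.0, 0.0, 84.4]
force: [-1.0, -0.8, 1.3]
grip_width: 0.0274
grasp_force: 29.9
```

```bash
python3 -m jog '[[0,0,0,0,0,0,0.035],[0,0,0,0,0,0,0.045],[0,0,0,0,0,0,0.055],[0,0,0,0,0,0,0.06],[0,0,0,0,0,0,0.06],[0,0,-0.005,0,0,0,0.06],[0,0,-0.01,0,0,0,0.06],[0,0,-0.02,0,0,0,0.06],[0,0,-0.03,0,0,0,0.06],[0,0,-0.03,0,0,0,0.06],[0,0,-0.02,0,0,0,0.06],[0,0,0,0,0,0,0.06]]' 25
python3 -m jog '[[-0.015,0,0,0,0,0,0.06],[-0.025,0,0,0,0,0,0.06],[-0.03,0,0,0,0,0,0.06],[-0.03,0.005,0,0,0,0,0.06],[-0.03,0.005,0,0,0,0,0.06],[-0.03,0.01,0,0,0,0,0.06],[-0.03,0.01,0,0,0,0,0.06],[-0.03,0.01,0,0,0,0,0.06],[-0.03,0.005,0,0,0,0,0.06],[-0.03,0,0,0,0,0,0.06],[-0.025,0,0,0,0,0,0.06],[-0.015,0,0,0,0,0,0.06]]'
python3 -m jog '[[0,0,0,0,0,0,0.06],[0,0,0,0,0,0,0.06],[0,0,0,0,0,0,0.06]]'
python3 -c "
from h import *
go(.4995,-.261,.124)"
```

```text
time_s: 18.12
tool_pos: [0.4862, 0.0679, 0.2386]
tool_rot: [179.5, -0.0, 84.4]
force: [-0.6, -0.0, -0.1]
grip_width: 0.06
grasp_force: 0.0
time_s: 19.12
tool_pos: [0.4956, -0.2593, 0.2328]
tool_rot: [-180.0, 0.0, 84.2]
force: [0.3, -0.5, -0.5]
grip_width: 0.06
grasp_force: 0.0
time_s: 19.37
tool_pos: [0.4973, -0.2535, 0.2332]
tool_rot: [180.0, -0.1, 84.5]
force: [0.1, 0.3, -0.2]
grip_width: 0.0601
grasp_force: 0.0
at [ 0.4973 -0.2535  0.2332] [ 1.7999e+02 -6.0000e-02  8.4520e+01] t 19.37 tool shift mm [ -7.3   2.8 109.2]
```

```bash
python3 -m jog '[[-0.004,0.002,0.01,0,0,0,0.06],[-0.003,0,0.015,0,0,0,0.06],[0,0,0.015,0,0,0,0.06],[0,0,0.015,0,0,0,0.06],[0,0,0.015,0,0,0,0.06],[0,0,0.015,0,0,0,0.06],[0,0,0.015,0,0,0,0.06],[0,0,0.008,0,0,0,0.06],[0,0,0,0,0,0,0.06],[0,0,0,0,0,0,0.06],[0,0,0,0,0,0,0.06]]'
python3 -m jog '[[0,0,0,0,0,0,0.02],[0,0,0,0,0,0,0.02],[0,0,0,0,0,0,0.02],[0,0,0,0,0,0,0.02],[0,0,0,0,0,0,0.02],[0,0,0,0,0,0,0.02],[0,0,0,0,0,0,0.02],[0,0,0,0,0,0,0.02],[0,0,0,0,0,0,0.02],[0,0,0,0,0,0,0.02],[0,0,0,0,0,0,0.02],[0,0,0,0,0,0,0.02]]' 30
python3 -c "
from h import *
go(.4998,.2276,.126)"
```

```text
time_s: 20.28
tool_pos: [0.4988, -0.2627, 0.1259]
tool_rot: [179.9, 0.0, 84.4]
force: [0.3, 0.2, 0.2]
grip_width: 0.0603
grasp_force: 0.0
time_s: 21.28
tool_pos: [0.4987, -0.2629, 0.1254]
tool_rot: [179.9, 0.0, 84.4]
force: [3.1, -0.6, 0.8]
grip_width: 0.0296
grasp_force: 30.0
at [ 0.4987 -0.2629  0.1254] [1.7993e+02 2.0000e-02 8.4390e+01] t 21.28 tool shift mm [488.3 -46.8  -0.8]
```

```bash
python3 -m jog '[[0,0,-0.005,0,0,0,0.02],[0,0,-0.01,0,0,0,0.02],[0,0,-0.015,0,0,0,0.02],[0,0,-0.02,0,0,0,0.02],[0,0,-0.02,0,0,0,0.02],[0,0,-0.025,0,0,0,0.02],[0,0,-0.025,0,0,0,0.02],[0,0,-0.025,0,0,0,0.02],[0,0,-0.02,0,0,0,0.02],[0,0,-0.015,0,0,0,0.02],[0,0,0,0,0,0,0.02],[0,0,0,0,0,0,0.02]]' 30
python3 -m jog '[[0.01,0,0,0,0,0,0.02],[0.02,-0.005,0,0,0,0,0.02],[0.025,-0.005,0,0,0,0,0.02],[0.025,-0.008,0,0,0,0,0.02],[0.025,-0.008,0,0,0,0,0.02],[0.025,-0.007,0,0,0,0,0.02],[0.025,-0.007,0,0,0,0,0.02],[0.025,-0.007,0,0,0,0,0.02],[0.025,0,0,0,0,0,0.02],[0.025,0,0,0,0,0,0.02],[0.025,0,0,0,0,0,0.02],[0.025,0,0,0,0,0,0.02]]' 30
python3 -c "
from h import *
go(.4998,.2276,.126)"
```

```text
time_s: 22.28
tool_pos: [0.4975, -0.2627, 0.305]
tool_rot: [-180.0, 0.0, 84.4]
force: [-0.0, 0.3, -5.7]
grip_width: 0.0291
grasp_force: 30.0
time_s: 23.28
tool_pos: [0.477, 0.0224, 0.3033]
tool_rot: [-179.8, 0.0, 84.4]
force: [0.6, -0.2, -4.6]
grip_width: 0.0293
grasp_force: 29.9
at [0.477  0.0224 0.3033] [-1.798e+02  3.000e-02  8.441e+01] t 23.28 tool shift mm [206.6   3.3 177.1]
```

```bash
python3 -m jog '[[0.025,0,0,0,0,0,0.02],[0.025,0,0,0,0,0,0.02],[0.025,0,0,0,0,0,0.02],[0.025,0,0,0,0,0,0.02],[0.025,0,0,0,0,0,0.02],[0.025,0,0,0,0,0,0.02],[0.02,0,0,0,0,0,0.02],[0.015,0,0,0,0,0,0.02],[0.01,0,0,0,0,0,0.02],[0,0,0,0,0,0,0.02],[0,0,0,0,0,0,0.02],[0,0,0,0,0,0,0.02]]' 30
python3 -c "
from h import *
go(.4998,.2276,.1274)"
```

```text
time_s: 24.28
tool_pos: [0.4972, 0.2133, 0.304]
tool_rot: [-179.9, 0.1, 84.3]
force: [-0.3, 0.5, -4.7]
grip_width: 0.0291
grasp_force: 29.9
at [0.4972 0.2133 0.304 ] [-1.799e+02  1.100e-01  8.435e+01] t 24.28 tool shift mm [ 14.8   1.5 176.6]
```

```bash
python3 -m jog '[[0.005,0.001,0.01,0,0,0,0.02],[0.005,0,0.015,0,0,0,0.02],[0.004,0,0.015,0,0,0,0.02],[0,0,0.015,0,0,0,0.02],[0,0,0.015,0,0,0,0.02],[0,0,0.01,0,0,0,0.02],[0,0,0,0,0,0,0.02],[0,0,0,0,0,0,0.02],[0,0,0,0,0,0,0.02]]' 30
python3 -c "
from h import *
go(.4998,.2276,.1274)"
```

```text
time_s: 25.03
tool_pos: [0.5007, 0.2284, 0.2257]
tool_rot: [179.9, -0.0, 84.4]
force: [0.4, 0.3, -4.1]
grip_width: 0.029
grasp_force: 29.9
at [0.5007 0.2284 0.2257] [ 1.7994e+02 -3.0000e-02  8.4350e+01] t 25.03 tool shift mm [-0.9 -0.9 98.3]
```

```bash
python3 -m jog '[[0,0,0.01,0,0,0,0.02],[0,0,0.015,0,0,0,0.02],[0,0,0.015,0,0,0,0.02],[0,0,0.015,0,0,0,0.02],[0,0,0.015,0,0,0,0.02],[0,0,0.01,0,0,0,0.02],[0,0,0.008,0,0,0,0.02],[0,0,0.004,0,0,0,0.02],[0,0,0.002,0,0,0,0.02],[0,0,0.001,0,0,0,0.02],[0,0,0,0,0,0,0.02],[0,0,0,0,0,0,0.02]]' 30
python3 -m jog '[[0,0,0.001,0,0,0,0.02],[0,0,0.001,0,0,0,0.02],[0,0,0.0005,0,0,0,0.02],[0,0,0,0,0,0,0.02],[0,0,0,0,0,0,0.02],[0,0,0,0,0,0,0.02]]' 30
```

```text
time_s: 26.03
tool_pos: [0.5006, 0.2286, 0.1307]
tool_rot: [179.9, -0.0, 84.4]
force: [0.2, -0.1, -4.6]
grip_width: 0.0297
grasp_force: 29.9
time_s: 26.53
tool_pos: [0.5001, 0.2283, 0.1275]
tool_rot: [180.0, 0.0, 84.4]
force: [-0.2, 0.1, -4.2]
grip_width: 0.0296
grasp_force: 29.9
```

```bash
python3 -m jog '[[0,0,0.0005,0,0,0,0.02],[0,0,0.0005,0,0,0,0.02],[0,0,0,0,0,0,0.02],[0,0,0,0,0,0,0.02],[0,0,0,0,0,0,0.02]]' 30
```

```text
time_s: 26.95
tool_pos: [0.5006, 0.2286, 0.1272]
tool_rot: [179.9, -0.0, 84.4]
force: [-1.4, -0.4, 3.3]
grip_width: 0.0293
grasp_force: 29.9
```

Contact made. Open to 60 mm, rise, and go to the can (.495,-.342).

```bash
python3 -m jog '[[0,0,0,0,0,0,0.035],[0,0,0,0,0,0,0.045],[0,0,0,0,0,0,0.055],[0,0,0,0,0,0,0.06],[0,0,0,0,0,0,0.06],[0,0,-0.005,0,0,0,0.06],[0,0,-0.01,0,0,0,0.06],[0,0,-0.02,0,0,0,0.06],[0,0,-0.03,0,0,0,0.06],[0,0,-0.03,0,0,0,0.06],[0,0,-0.02,0,0,0,0.06],[0,0,0,0,0,0,0.06]]' 25
python3 -m jog '[[-0.015,0,0,0,0,0,0.06],[-0.025,0,0,0,0,0,0.06],[-0.03,0,0,0,0,0,0.06],[-0.03,0,0,0,0,0,0.06],[-0.03,0,0,0,0,0,0.06],[-0.03,0,0,0,0,0,0.06],[-0.03,0,0,0,0,0,0.06],[-0.03,0,0,0,0,0,0.07],[-0.03,0,0,0,0,0,0.07],[-0.03,0.005,0,0,0,0,0.07],[-0.03,0.005,0,0,0,0,0.07],[-0.03,0.005,0,0,0,0,0.07]]'
python3 -m jog '[[-0.03,0.005,0,0,0,0,0.07],[-0.03,0.005,0,0,0,0,0.07],[-0.03,0.01,0,0,0,0,0.07],[-0.03,0.01,0,0,0,0,0.07],[-0.03,0.005,0,0,0,0,0.07],[-0.03,0,0,0,0,0,0.07],[-0.025,0,0,0,0,0,0.07],[-0.015,0,0,0,0,0,0.07],[0,0,0,0,0,0,0.07],[0,0,0,0,0,0,0.07],[0,0,0,0,0,0,0.07]]'
python3 -c "
from h import *
go(.495,-.342,.124)"
```

```text
time_s: 27.95
tool_pos: [0.5024, 0.2302, 0.2472]
tool_rot: [179.5, -0.2, 84.4]
force: [-0.0, 0.9, -0.6]
grip_width: 0.0603
grasp_force: 0.0
time_s: 28.95
tool_pos: [0.4815, -0.1129, 0.2419]
tool_rot: [180.0, 0.0, 84.4]
force: [0.6, -0.1, -0.3]
grip_width: 0.0695
grasp_force: 0.0
time_s: 29.87
tool_pos: [0.4958, -0.3317, 0.2417]
tool_rot: [180.0, -0.1, 84.5]
force: [-0.1, 0.8, -0.0]
grip_width: 0.0701
grasp_force: 0.0
at [ 0.4958 -0.3317  0.2417] [ 1.7998e+02 -6.0000e-02  8.4520e+01] t 29.87 tool shift mm [-1.040e+01  1.000e-01  1.177e+02]
```

```bash
python3 -m jog '[[-0.005,0,0.01,0,0,0,0.07],[-0.005,0,0.015,0,0,0,0.07],[0,0,0.015,0,0,0,0.07],[0,0,0.015,0,0,0,0.07],[0,0,0.015,0,0,0,0.07],[0,0,0.015,0,0,0,0.07],[0,0,0.015,0,0,0,0.07],[0,0,0.01,0,0,0,0.07],[0,0,0.006,0,0,0,0.07],[0,0,0,0,0,0,0.07],[0,0,0,0,0,0,0.07],[0,0,0,0,0,0,0.07]]'
python3 -m jog '[[0,0,0,0,0,0,0.03],[0,0,0,0,0,0,0.03],[0,0,0,0,0,0,0.03],[0,0,0,0,0,0,0.03],[0,0,0,0,0,0,0.03],[0,0,0,0,0,0,0.03],[0,0,0,0,0,0,0.03],[0,0,0,0,0,0,0.03],[0,0,0,0,0,0,0.03],[0,0,0,0,0,0,0.03],[0,0,0,0,0,0,0.03],[0,0,0,0,0,0,0.03]]' 30
python3 -c "
from h import *
go(.4917,.147,.126)"
```

```text
time_s: 30.87
tool_pos: [0.4948, -0.344, 0.1265]
tool_rot: [179.9, 0.1, 84.4]
force: [0.4, 0.6, 0.5]
grip_width: 0.0701
grasp_force: 0.0
time_s: 31.87
tool_pos: [0.4944, -0.3439, 0.1257]
tool_rot: [180.0, 0.0, 84.4]
force: [0.4, 0.1, 2.4]
grip_width: 0.0424
grasp_force: 30.0
at [ 0.4944 -0.3439  0.1257] [1.7997e+02 1.0000e-02 8.4390e+01] t 31.87 tool shift mm [ 4.883e+02 -5.070e+01 -4.000e-01]
```

```bash
python3 -m jog '[[0,0,-0.005,0,0,0,0.03],[0,0,-0.01,0,0,0,0.03],[0,0,-0.015,0,0,0,0.03],[0,0,-0.02,0,0,0,0.03],[0,0,-0.02,0,0,0,0.03],[0,0,-0.025,0,0,0,0.03],[0,0,-0.025,0,0,0,0.03],[0,0,-0.025,0,0,0,0.03],[0,0,-0.02,0,0,0,0.03],[0,0,-0.015,0,0,0,0.03],[0,0,0,0,0,0,0.03],[0,0,0,0,0,0,0.03]]' 30
python3 -m jog '[[0.01,0,0,0,0,0,0.03],[0.02,0,0,0,0,0,0.03],[0.025,-0.005,0,0,0,0,0.03],[0.025,-0.005,0,0,0,0,0.03],[0.025,-0.005,0,0,0,0,0.03],[0.025,-0.006,0,0,0,0,0.03],[0.025,-0.006,0,0,0,0,0.03],[0.025,-0.008,0,0,0,0,0.03],[0.025,-0.008,0,0,0,0,0.03],[0.025,-0.008,0,0,0,0,0.03],[0.025,0,0,0,0,0,0.03],[0.025,0,0,0,0,0,0.03]]' 30
python3 -m jog '[[0.025,0,0,0,0,0,0.03],[0.025,0,0,0,0,0,0.03],[0.025,0,0,0,0,0,0.03],[0.025,0,0,0,0,0,0.03],[0.025,0,0,0,0,0,0.03],[0.025,0,0,0,0,0,0.03],[0.02,0,0,0,0,0,0.03],[0.015,0,0,0,0,0,0.03],[0.01,0,0,0,0,0,0.03],[0,0,0,0,0,0,0.03],[0,0,0,0,0,0,0.03],[0,0,0,0,0,0,0.03]]' 30
python3 -c "
from h import *
go(.4917,.147,.1277)"
```

```text
time_s: 32.87
tool_pos: [0.4942, -0.3438, 0.3061]
tool_rot: [180.0, 0.0, 84.4]
force: [-0.1, 0.9, -4.1]
grip_width: 0.0419
grasp_force: 30.0
time_s: 33.87
tool_pos: [0.4691, -0.0582, 0.3039]
tool_rot: [-179.8, 0.0, 84.4]
force: [0.7, -0.2, -2.7]
grip_width: 0.0422
grasp_force: 30.0
time_s: 34.87
tool_pos: [0.4892, 0.1329, 0.3046]
tool_rot: [-179.9, 0.1, 84.3]
force: [0.5, -0.6, -2.2]
grip_width: 0.0423
grasp_force: 30.0
at [0.4892 0.1329 0.3046] [-1.7991e+02  8.0000e-02  8.4340e+01] t 34.87 tool shift mm [ 14.6   1.4 176.9]
```

```bash
python3 -m jog '[[0.005,0,0,0,0,0,0.03],[0.005,0,0.01,0,0,0,0.03],[0.003,0,0.015,0,0,0,0.03],[0,0,0.015,0,0,0,0.03],[0,0,0.015,0,0,0,0.03],[0,0,0.015,0,0,0,0.03],[0,0,0.01,0,0,0,0.03],[0,0,0,0,0,0,0.03],[0,0,0,0,0,0,0.03],[0,0,0,0,0,0,0.03]]' 30
python3 -c "
from h import *
go(.4917,.147,.1277)"
```

```text
time_s: 35.7
tool_pos: [0.4916, 0.1471, 0.2262]
tool_rot: [179.9, -0.0, 84.4]
force: [0.3, -0.1, -3.2]
grip_width: 0.0421
grasp_force: 30.0
at [0.4916 0.1471 0.2262] [ 1.7994e+02 -2.0000e-02  8.4380e+01] t 35.7 tool shift mm [-0.1  0.  98.5]
```

```bash
python3 -m jog '[[0,0,0.01,0,0,0,0.03],[0,0,0.015,0,0,0,0.03],[0,0,0.015,0,0,0,0.03],[0,0,0.015,0,0,0,0.03],[0,0,0.015,0,0,0,0.03],[0,0,0.01,0,0,0,0.03],[0,0,0.008,0,0,0,0.03],[0,0,0.004,0,0,0,0.03],[0,0,0.002,0,0,0,0.03],[0,0,0.001,0,0,0,0.03],[0,0,0,0,0,0,0.03],[0,0,0,0,0,0,0.03]]' 30
python3 -m jog '[[0,0,0.001,0,0,0,0.03],[0,0,0.001,0,0,0,0.03],[0,0,0.001,0,0,0,0.03],[0,0,0,0,0,0,0.03],[0,0,0,0,0,0,0.03],[0,0,0,0,0,0,0.03]]' 30
```

```text
time_s: 36.7
tool_pos: [0.4916, 0.1469, 0.1311]
tool_rot: [179.9, -0.0, 84.4]
force: [-0.5, 0.6, -2.0]
grip_width: 0.0422
grasp_force: 30.0
time_s: 37.2
tool_pos: [0.4914, 0.1469, 0.1277]
tool_rot: [180.0, -0.0, 84.4]
force: [1.3, 1.6, -0.4]
grip_width: 0.0421
grasp_force: 30.0
```

The can is down. Open, rise, retreat away from the rack, and look.

```bash
python3 -m jog '[[0,0,0.0005,0,0,0,0.03],[0,0,0,0,0,0,0.046],[0,0,0,0,0,0,0.052],[0,0,0,0,0,0,0.06],[0,0,0,0,0,0,0.064],[0,0,0,0,0,0,0.064],[0,0,-0.005,0,0,0,0.064],[0,0,-0.01,0,0,0,0.064],[0,0,-0.02,0,0,0,0.064],[0,0,-0.03,0,0,0,0.064],[0,0,-0.03,0,0,0,0.064],[0,0,-0.02,0,0,0,0.064]]' 25
python3 -m jog '[[-0.015,0,-0.01,0,0,0,0.064],[-0.025,0,0,0,0,0,0.064],[-0.03,0,0,0,0,0,0.064],[-0.03,0,0,0,0,0,0.064],[-0.03,0,0,0,0,0,0.064],[-0.03,0,0,0,0,0,0.064],[-0.03,0,0,0,0,0,0.064],[-0.03,0,0,0,0,0,0.064],[-0.03,0,0,0,0,0,0.064],[-0.03,0,0,0,0,0,0.064],[-0.03,0,0,0,0,0,0.064],[-0.02,0,0,0,0,0,0.064]]'
python3 -m jog '[[0,0,0,0,0,0,0.064],[0,0,0,0,0,0,0.064],[0,0,0,0,0,0,0.064],[0,0,0,0,0,0,0.064],[0,0,0,0,0,0,0.064],[0,0,0,0,0,0,0.064]]'
python3 - <<'E'
from h import *
a=env.read_camera("top");s=env.read_camera("scene")
b=cv2.imread("pics/top0.png")
k=lambda im:cv2.resize(im[190:310,155:345],None,fx=3,fy=3,interpolation=cv2.INTER_CUBIC)
t=np.hstack([k(b)[:, :0],k(a)]); 
s2=s[140:290,290:560]; s2=cv2.resize(s2,(570,317))
cv2.imwrite("pics/end.png",np.vstack([t[:283],s2[:300]]))
E
```

```text
time_s: 38.2
tool_pos: [0.492, 0.1476, 0.2457]
tool_rot: [179.8, -0.0, 84.4]
force: [1.0, 0.4, -0.4]
grip_width: 0.0638
grasp_force: 0.0
time_s: 39.2
tool_pos: [0.4582, -0.1849, 0.2531]
tool_rot: [179.9, 0.1, 84.2]
force: [-0.1, -0.0, 0.6]
grip_width: 0.0639
grasp_force: 0.0
time_s: 39.7
tool_pos: [0.4591, -0.1805, 0.2523]
tool_rot: [180.0, 0.0, 84.5]
force: [-0.2, 0.1, -0.0]
grip_width: 0.0641
grasp_force: 0.0
```

View pics/end.png

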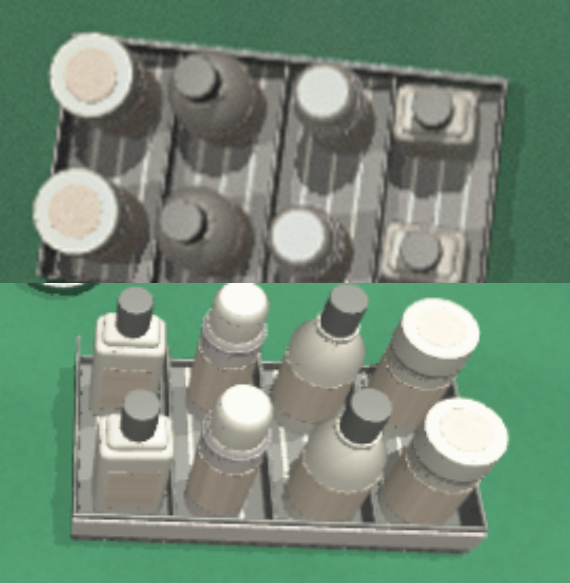

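In the top half, the back-row caps at (76,211), (183,222), (298,238) and (418,250) stand behind their front-row twins. All eight products are upright and the old ones have not moved (tub at (91,75), which is full-frame (185,215), as before). Handing in.

```bash
python3 -c "
from cell import env
print(env.sign_off())"
```

```text
the job is handed in; nothing more can be done
None
```

I placed all four new products upright behind their old twins (tub, bottle, can and flat, from the robot's left) and handed the job in at about 40 s; the final pictures show all eight standing and the old ones unmoved, but sign-off gave no verdict.

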